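# Sort the used tools at the barber's station

### The arm

A 6-joint arm with a two-finger parallel gripper is mounted at the origin on the work surface. World frame = base frame: x ahead of the robot, y to its left, z up, the work surface at z = 0. Lengths are in m, angles in rad, forces in N, time in s.
With the tool pointing down it reaches from about 0.35 to 0.975 m from the base axis. Payload 4.9 kg.
Tool frame: the origin (TCP) lies at the very end of the fingers, on their centre line; the grasp point (between the pads) lies 19 mm behind it; x points along the fingers, y is the direction in which the jaws open and shut, and the axes are right-handed (so a half turn about x gives the same grasp; the last joint's range is limited). The gripper opens to 85 mm and grips with 20 to 120 N. Pads are 22 mm wide; open, the fingers measure 114 mm over their backs; the gripper's body (76 mm by 85 mm) begins 54 mm behind the grasp point. The pads swing forward as they close: fully open they stand 13 mm farther back than shut.
Start: joints at [-1.438, 0.053, 1.613, -0, 1.476, -0.119], TCP at [0.156, -0.605, 0.231] pointing down, gripper open.
Joint ranges: [-3.01, 3.01], [-1.01, 2.22], [0.06, 2.58], [-1.02, 4.17], [0.09, 2.62], [-3.14, 3.14]. Speed limits (rad/s): [2.57, 2.57, 3.14, 3.14, 3.14, 3.14].

### API

Orientations are given as a unit quaternion [w, x, y, z].
In Python, from plant import manip gives the robot as it stands.
- The arm moves only by the tool play_rows, never from a script. Its argument "plan" is a list of rows, each a list of 5 numbers: the shift along the tool's x, y, z in mm, then the turn about the tool's x in rad, then the closure, from -1 (fully open) to 1 (shut). A call has 1 to 8 rows; each row is the pose to reach, as a shift and turn from the pose commanded when the call began, along the tool's axes at that moment; what a row does not reach only later rows make up. A row lasts 1/8 s, in which the tool goes at most 62.5 mm and 10.7 degrees, less where a joint would pass 70% of its speed; a pose out of reach is approached as far as the arm can. A call with a gripper value outside its range is refused whole. The fingers move at their own pace and stop on an object; the grip force is fixed at half the most. Time passes only in rows, so rows that repeat a pose let the fingers close. It gives the time, the measured TCP pose, the force and the opening at its end, in the units of the state.
- manip.state(): the state, without advancing time (a new reading comes with each control period).
- manip.grab_frame(name): name is "side" or "top"; returns a dict with "img" (400x640x3 uint8, red, green, blue), "range_z" (400x640 float32, m along the optical axis (not along the pixel's ray), 0 where there is no reading), "fx", "fy", "cx", "cy" (pixels), "k1" (the pictures are not rectified: a ray, as slopes to the right and down, at radius r is drawn at 1 + k1 r^2 times it, then the intrinsics apply), "origin" and "rotation" of the camera in the world. Camera axes: x right, y up, looking along -z (the intrinsics and any distortion apply to the point x, -y, -z); pixel columns grow to the right and rows downward; lengths in m; the calibration is good to about 2 mm. A picture is of the moment at which its call begins.
- manip.job_done(): hands the job in, once; it reports no verdict.
The state is a dict: "time": time; "joint_pos": joint angles; "joint_vel": joint speeds; "joint_efforts": joint torques, N m; "tool_pos": TCP position; "tool_rot": TCP orientation; "contact_force": force on the tool from outside, world axes, zero at the start; "ft_torque": the same for the moment, N m; "gripper_width": opening from 0.0 (shut) to 1.0 (fully open).
Only numpy, scipy, OpenCV 4.12 (cv2) and the standard library are available. Lean on these libraries where they do the work, as an engineer would, in place of code of your own. Each camera call takes 0.05 s, during which the arm holds its last target. There are 200 camera calls.

### The job

The cut is done: sort the five used tools lying on the counter. Lay the clipper and the blue trimmer on the grey ribbed mat, the scissors and the razor in the steel wire tray, and the comb in the turquoise tray: each flat, the same way up as now, roughly lengthwise and wholly inside its mat or tray, side by side with nothing on top of anything else. Set them down, do not drop or throw them, and leave the pomade tin and the shaving brush standing where they are.

Things in the scene. Friction and masses are not known exactly. Their poses are not given: they have to be found in the camera images.
- clipper: cordless hair clipper: black lower case with a rounded brass-coloured barrel on top, red switch, toothed steel blade at the front; 152 long, 40 wide (43 at the head), 39 high, about 280 g. Origin: middle of its flat underside; own x points to the blade (77 ahead, 75 behind), z up. Grip it across its 40 width at the origin. Sizes in mm.
- trimmer: slim cordless trimmer: bright blue rounded body, steel band at the rear, T-shaped toothed steel blade 42 wide at the front; 140 long, 30 wide, 30 high, about 160 g. Origin: middle of its width, on its flat underside; own x points along it to the blade (71 ahead, 68 behind), z up. Grip across its 30 width at the origin. Sizes in mm.
- scissors: closed steel hair scissors, lying flat: two finger rings at one end (52 wide over both), blades at the other, brass pivot screw; 141 long, 60 g. Origin: underside, on the centre line, in the shank by the screw; own x to the blade tip (66 ahead; rings end 75 behind), z up. Grip across the shank at the origin: 14 wide from 22 behind to 14 ahead, 8 thick; blades and rings 6. Sizes in mm.
- razor: folded all-steel straight razor lying on the counter with the blade shut inside (stays shut): a straight plain steel bar with two small brass pins, 141 long, 16 wide, 12 high, about 70 g. Origin: middle of its underside; own x points along it to the narrow tang (75 ahead, 66 behind), z up. Grip across its 16 width at the origin. Sizes in mm.
- comb: ivory plastic comb lying flat: plain handle 75 x 18 x 10 thick, then a toothed part 74 long, teeth towards own -y, 5 thick (back 8); 146 long, 30 g. Origin: underside, on the handle's centre line, 3 behind its front end; own x to the end of the toothed part (74 ahead; handle ends 72 behind), own y from +9 to -23, z up. Grip across the handle's 18, 15 to 20 behind the origin. Sizes in mm.
- mat: grey ribbed silicone mat, fixed, 125 (own x) x 210 (own y, the long side), for the electric tools. Origin: centre of its underside, on the counter; its top, on which tools lie, is 4 above that, with a low rim 4 wide standing 2.5 higher all round. Sizes in mm.
- wire_tray: shallow steel wire tray of the steriliser, fixed, 125 (own x) x 210 (own y, the long side), for the steel tools. Origin: centre of its underside; the wire floor on which tools lie is 6 above that (it bears like a flat plate), the rim is 3 wide and reaches 15 above the counter. Inside 119 x 204. Sizes in mm.
- soak_tray: turquoise plastic disinfection tray, empty, fixed, 133 (own x) x 218 (own y, the long side) over its flange, for the comb. Origin: centre of its underside; its floor is 4 above that, its walls are 4 thick and reach 30 above the counter. Inside 117 x 202. Sizes in mm.
- tin: round low pomade tin, black with a red lid, 57 across, 29 high, about 90 g, standing loose in the row of tools; to be left where it stands. Origin: centre of its underside. Sizes in mm.
- brush: shaving brush standing upright on its black handle behind the tools, pale bristles, 98 high, 42 across at the bristles, about 70 g; to be left standing where it is. Origin: centre of its underside, z up. Sizes in mm.

How it is judged:
At the end, for the whole second after the job is handed in: Each tool right way up, at rest in its own place: tilt < 0.06 rad, underside within 2.5 mm of the floor, length within 0.6 rad (mat 0.4) of the long side, origin within 52 mm across and 42 along (mat 46, 36) of the centre. Tin and brush within 20 mm of their start, brush upright (x of clipper in the frame of mat between -0.046 and 0.046 m and y of clipper in the frame of mat between -0.036 and 0.036 m and z of clipper in the frame of mat between 0.0015 and 0.0065 m and angle between each of clipper, trimmer, scissors, razor, comb's own z axis and vertical below 0.06 rad and angle between the x axis of each of clipper, trimmer and the y axis of mat, either way round below 0.4 rad and linear speed of each of clipper, trimmer, scissors, razor, comb below 0.02 m/s and angular speed of each of clipper, trimmer, scissors, razor, comb below 0.15 rad/s and x of trimmer in the frame of mat between -0.046 and 0.046 m and y of trimmer in the frame of mat between -0.036 and 0.036 m and z of trimmer in the frame of mat between 0.0015 and 0.0065 m and x of scissors in the frame of wire_tray between -0.052 and 0.052 m and y of scissors in the frame of wire_tray between -0.042 and 0.042 m and z of scissors in the frame of wire_tray between 0.0035 and 0.0085 m and angle between the x axis of each of scissors, razor and the y axis of wire_tray, either way round below 0.6 rad and x of razor in the frame of wire_tray between -0.052 and 0.052 m and y of razor in the frame of wire_tray between -0.042 and 0.042 m and z of razor in the frame of wire_tray between 0.0035 and 0.0085 m and x of comb in the frame of soak_tray between -0.052 and 0.052 m and y of comb in the frame of soak_tray between -0.042 and 0.042 m and z of comb in the frame of soak_tray between 0.0015 and 0.0065 m and angle between the x axis of comb and the y axis of soak_tray, either way round below 0.6 rad and angle between brush's own z axis and vertical below 0.2 rad and distance of each of brush, tin from where it was at the start of the episode below 0.02 m); the robot touches nothing.
It fails at once if a tool is dropped or thrown (moves faster than 0.8 m/s while the fingers do not touch it: a fall of about 3 cm) ((contact force between the fingers and clipper below 0.01 N and linear speed of clipper above 0.8 m/s) or (contact force between the fingers and trimmer below 0.01 N and linear speed of trimmer above 0.8 m/s) or (contact force between the fingers and scissors below 0.01 N and linear speed of scissors above 0.8 m/s) or (contact force between the fingers and razor below 0.01 N and linear speed of razor above 0.8 m/s) or (contact force between the fingers and comb below 0.01 N and linear speed of comb above 0.8 m/s)).
It fails at once if the pomade tin is shifted more than 20 mm (distance of tin from where it was at the start of the episode above 0.02 m).
It fails at once if the shaving brush is knocked over or shifted more than 20 mm (distance of brush from where it was at the start of the episode above 0.02 m or angle between brush's own z axis and vertical above 0.5 rad).
It also fails if it takes over 120 s, if anything falls off the work surface, if the arm or the gripper's body presses on something with over 40 N, if the wrist force passes 120 N, or if a joint passes its speed limit or range.

## Working session

There is one attempt and no reset: what is moved stays moved. The work goes in short steps, Python scripts to look and compute and a tool call to move; the robot and the scene stay as the last step left them, time stands still between calls to the robot, and variables do not carry over. Pictures are saved under pics/ and viewed, about 12 in all and at most 16, crops included, and the job is handed in when it is done.

Besides the shell and the picture viewer there is one more tool, called after "Request:" as a command line: name --pt "numbers of a row" for each row, then --argument value for the rest. play_rows: Moves the arm, as the interface text tells. Its arguments: {"type":"object","properties":{"plan":{"type":"array"}},"required":["plan"]}

```bash
mkdir -p pics && ls && cat > h.py <<'E'
import numpy as np, cv2
from plant import manip
def snap(n):
    f=manip.grab_frame(n); np.savez('last_'+n+'.npz',**f); return f
def cloud(f):
    h,w=f['range_z'].shape
    u,v=np.meshgrid(np.arange(w),np.arange(h))
    xd=(u-f['cx'])/f['fx']; yd=(v-f['cy'])/f['fy']
    x,y=xd.copy(),yd.copy()
    for _ in range(10):
        s=1+f['k1']*(x*x+y*y); x,y=xd/s,yd/s
    z=f['range_z']
    P=np.stack([x*z,-y*z,-z],-1)
    W=P@np.array(f['rotation']).T+np.array(f['origin'])
    W[z==0]=np.nan
    return W
def save(n,img): cv2.imwrite('pics/'+n+'.png',cv2.cvtColor(np.ascontiguousarray(img),cv2.COLOR_RGB2BGR))
E
python3 - <<'E'
from h import *
for n in('top','side'):
    f=snap(n); save(n+'0',f['img']); print(n,f['origin'],f['rotation'],f['fx'],f['k1'])
print(manip.state())
E
```

```text
pics
top [ 0.46119793 -0.0074747   0.81083382] [-0.69770113 -0.07089854  0.07363309  0.70905903] 365.63486018489743 -0.03740246498082848
side [0.26533288 0.73560906 0.77571854] [-0.20589506 -0.08590357  0.3907005   0.89307386] 520.6120037799133 0.005080836443177957
{'time': 0.1, 'joint_pos': array([-1.43798811e+00,  5.33001959e-02,  1.61417559e+00, -6.87099170e-06,
        1.47600716e+00, -1.19005211e-01]), 'joint_vel': array([-0.00089684, -0.00078441, -0.00298905, -0.000491  , -0.00011893,
       -0.00026569]), 'joint_efforts': array([ 1.12514303e-03, -3.94904351e+01, -3.71362102e+01, -4.72896227e-05,
        3.96392730e-03,  1.50650555e-05]), 'tool_pos': array([ 0.15564423, -0.60471722,  0.23016887]), 'tool_rot': array([-0.08812636, -0.7015021 , -0.08946293,  0.70151616]), 'contact_force': array([0.16710118, 0.43286268, 0.0995813 ]), 'ft_torque': array([ 0.03321773, -0.00740955,  0.0403386 ]), 'gripper_width': 1.003506686998977}
```

```bash
sed -i "s/np.array(f\['rotation'\]).T/R.from_quat(np.roll(f['rotation'],-1)).as_matrix().T/; 1a from scipy.spatial.transform import Rotation as R" h.py
python3 - <<'E'
from h import *
f=dict(np.load('last_top.npz')); W=cloud(f)
for p in [(100,100),(320,200),(540,300),(320,50)]: print(p,W[p[1],p[0]])
E
```

```text
(100, 100) [ 8.7562974e-01  5.2087563e-01 -2.4103079e-04]
(320, 200) [ 6.19302063e-01 -1.07984438e-02 -5.76326031e-04]
(540, 300) [ 0.38987176 -0.48498647  0.00147384]
(320, 50) [ 1.49416097 -0.02559776 -0.74700265]
```

View pics/top0.png

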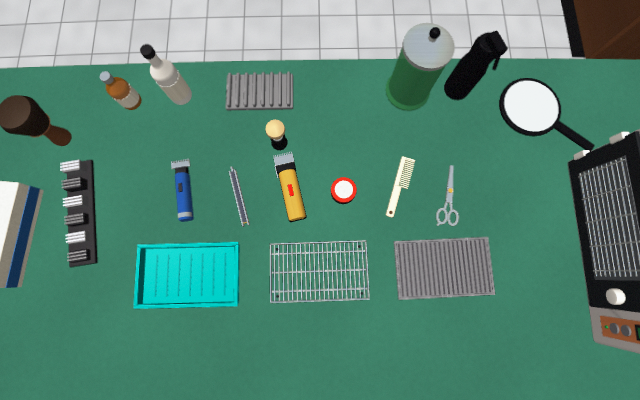

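View pics/side0.png

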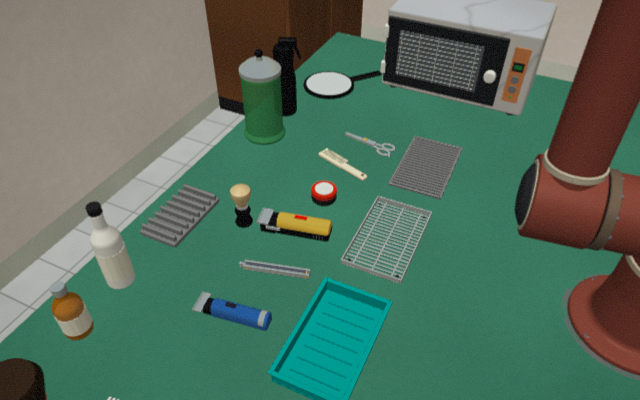

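```bash
python3 - <<'E'
from h import *
f=dict(np.load('last_top.npz')); W=cloud(f)
B=dict(trimmer=(160,150,205,228),razor=(222,160,255,232),clipper=(262,148,315,226),tin=(325,172,362,208),comb=(380,150,422,222),scissors=(430,158,466,232),brush=(262,115,290,151))
g=f['img'].astype(int)
isgreen=(g[...,1]>g[...,0]+25)&(g[...,1]>g[...,2]+5)&(g[...,1]<190)
for n,(a,b,c,d) in B.items():
    m=~isgreen[b:d,a:c]; P=W[b:d,a:c][m]; C=g[b:d,a:c][m]
    k,l,st,_=cv2.connectedComponentsWithStats(m.astype(np.uint8)); i=1+np.argmax(st[1:,4])
    P=W[b:d,a:c][l==i]; P=P[~np.isnan(P).any(1)]
    c0,s,ang=cv2.minAreaRect((P[:,:2]*1000).astype(np.float32))
    q=P[:,:2]-P[:,:2].mean(0); w,v=np.linalg.eigh(q.T@q); ax=v[:,1]
    print(n,len(P),'rect',np.round(c0),np.round(s),round(ang,1),'pca',P[:,:2].mean(0).round(4),round(np.degrees(np.arctan2(ax[1],ax[0])),1),'z',np.percentile(P[:,2],[5,50,95]).round(4))
# trays: outer corners by image
T=dict(soak=(128,236,245,312),wire=(262,234,376,306),mat=(388,232,500,304))
for n,(a,b,c,d) in T.items():
    m=~isgreen[b:d,a:c]
    if n=='soak': m=(g[b:d,a:c,2]>150)
    P=W[b:d,a:c][m];P=P[~np.isnan(P).any(1)]
    c0,s,ang=cv2.minAreaRect((P[:,:2]*1000).astype(np.float32))
    print(n,np.round(c0),np.round(s),round(ang,1),np.percentile(P[:,2],[5,50,95]).round(4))
crop=f['img'][140:315,125:500]; save('crop1',cv2.resize(crop,None,fx=2.1,fy=2.1,interpolation=cv2.INTER_CUBIC))
E
```

```text
trimmer 964 rect [646. 299.] [143.  42.] 5.8 pca [0.642  0.2928] -170.3 z [0.0093 0.0249 0.0317]
razor 438 rect [630. 172.] [139.  16.] 15.7 pca [0.628  0.1714] -164.7 z [0.0059 0.0117 0.0143]
clipper 1252 rect [650.  58.] [158.  45.] 11.9 pca [0.6444 0.0554] -166.9 z [0.022  0.0333 0.041 ]
tin 558 rect [640. -64.] [62. 60.] 7.2 pca [ 0.6354 -0.0619] 166.2 z [0.0125 0.0297 0.0322]
comb 713 rect [ 645. -193.] [ 33. 145.] 72.0 pca [ 0.6546 -0.1926] 157.4 z [0.0007 0.0076 0.0118]
scissors 456 rect [ 626. -294.] [139.  50.] 1.0 pca [ 0.6101 -0.2991] 170.1 z [0.0011 0.0065 0.0101]
brush 479 rect [776.  90.] [82. 46.] 12.3 pca [0.7517 0.0811] -160.4 z [0.0079 0.091  0.0986]
soak [459. 281.] [138. 233.] 0.6 [0.0026 0.0052 0.0314]
wire [462.  -5.] [125. 209.] 1.0 [0.0032 0.0066 0.0163]
mat [ 465. -279.] [126. 213.] 1.6 [0.0024 0.0049 0.0076]
```

View pics/crop1.png

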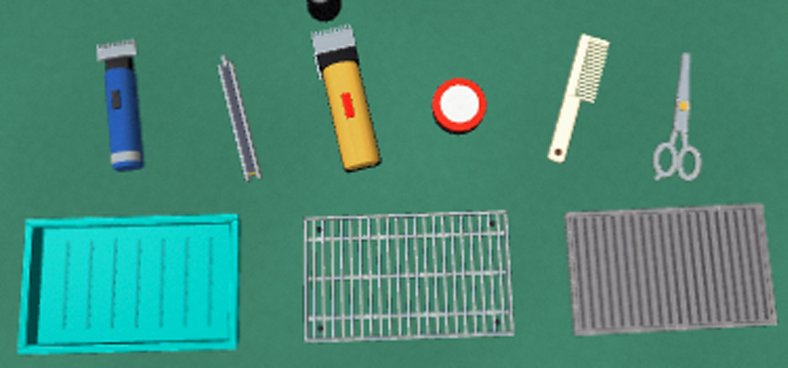

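```bash
python3 - <<'E'
from h import *
f=dict(np.load('last_top.npz')); W=cloud(f)
B=dict(trimmer=(160,150,205,228),razor=(222,160,255,232),clipper=(262,148,315,226),comb=(380,150,422,222),scissors=(430,158,466,232))
Z=dict(trimmer=.012,razor=.005,clipper=.015,comb=.003,scissors=.002)
g=f['img'].astype(int)
isgreen=(g[...,1]>g[...,0]+25)&(g[...,1]>g[...,2]+5)&(g[...,1]<190)
for n,(a,b,c,d) in B.items():
    P=W[b:d,a:c][~isgreen[b:d,a:c]]; P=P[(P[:,2]>Z[n])]
    if n=='clipper': P=P[(P[:,0]<.735)]
    print(n)
    for x in np.arange(.54,.74,.012):
        s=P[abs(P[:,0]-x)<.006]
        if len(s)>3: print('  %.3f  %.4f w %.4f [%.4f %.4f] z %.4f'%(x,s[:,1].min()/2+s[:,1].max()/2,np.ptp(s[:,1]),s[:,1].min(),s[:,1].max(),s[:,2].max()))
m=W[...,2]>.04
for n,(a,b,c,d) in dict(ster=(565,120,640,355),left=(0,150,100,290),brush=(260,110,295,151)).items():
    P=W[b:d,a:c].reshape(-1,3);P=P[P[:,2]>.03];print(n,P.min(0).round(3),P.max(0).round(3))
s=manip.state(); q=R.from_quat(np.roll(s['tool_rot'],-1)); print(q.as_matrix().round(3))
# tray edges: soak by height>.02
P=W[230:315,125:250].reshape(-1,3);P=P[P[:,2]>.022];print('soak',cv2.minAreaRect((P[:,:2]*1000).astype(np.float32)))
E
```

```text
trimmer
  0.576  0.2859 w 0.0281 [0.2719 0.3000] z 0.0314
  0.588  0.2863 w 0.0284 [0.2721 0.3004] z 0.0341
  0.600  0.2894 w 0.0314 [0.2736 0.3051] z 0.0322
  0.612  0.2903 w 0.0289 [0.2759 0.3048] z 0.0326
  0.624  0.2909 w 0.0266 [0.2776 0.3042] z 0.0336
  0.636  0.2943 w 0.0299 [0.2794 0.3093] z 0.0344
  0.648  0.2945 w 0.0277 [0.2807 0.3084] z 0.0350
  0.660  0.2979 w 0.0294 [0.2832 0.3126] z 0.0333
  0.672  0.2980 w 0.0282 [0.2839 0.3121] z 0.0326
  0.684  0.3002 w 0.0267 [0.2868 0.3135] z 0.0316
  0.696  0.3050 w 0.0419 [0.2841 0.3259] z 0.0218
  0.708  0.3051 w 0.0428 [0.2837 0.3265] z 0.0219
razor
  0.564  0.1551 w 0.0164 [0.1469 0.1633] z 0.0151
  0.576  0.1574 w 0.0179 [0.1484 0.1663] z 0.0144
  0.588  0.1611 w 0.0164 [0.1529 0.1694] z 0.0139
  0.600  0.1641 w 0.0187 [0.1548 0.1735] z 0.0152
  0.612  0.1670 w 0.0174 [0.1583 0.1757] z 0.0151
  0.624  0.1706 w 0.0167 [0.1622 0.1789] z 0.0151
  0.636  0.1735 w 0.0161 [0.1655 0.1816] z 0.0150
  0.648  0.1774 w 0.0183 [0.1683 0.1865] z 0.0145
  0.660  0.1807 w 0.0178 [0.1718 0.1896] z 0.0143
  0.672  0.1836 w 0.0163 [0.1755 0.1
[... 1780 characters left out ...]
13] z 0.0113
  0.624  -0.3016 w 0.0149 [-0.3091 -0.2942] z 0.0118
  0.636  -0.3046 w 0.0187 [-0.3140 -0.2953] z 0.0131
  0.648  -0.3054 w 0.0136 [-0.3122 -0.2986] z 0.0107
  0.660  -0.3075 w 0.0123 [-0.3137 -0.3014] z 0.0085
  0.672  -0.3090 w 0.0116 [-0.3148 -0.3032] z 0.0094
  0.684  -0.3112 w 0.0083 [-0.3154 -0.3071] z 0.0089
  0.696  -0.3125 w 0.0064 [-0.3157 -0.3093] z 0.0079
ster [ 0.3   -0.588  0.03 ] [ 0.702 -0.554  0.219]
left [0.435 0.494 0.03 ] [0.712 0.671 0.079]
brush [0.736 0.063 0.031] [0.777 0.103 0.101]
[[-0.     0.249 -0.968]
 [ 0.002 -0.968 -0.249]
 [-1.    -0.002 -0.   ]]
soak ((458.1332702636719, 274.14031982421875), (133.3893280029297, 219.51953125), 0.6437101364135742)
```

```bash
cat > go.py <<'E'
import sys,numpy as np
from h import *
# usage: go.py x y z psi_deg [x y z psi ...] (mm) -> shifts in tool axes from the current pose
s=manip.state(); p=s['tool_pos']*1000; M=R.from_quat(np.roll(s['tool_rot'],-1)).as_matrix()
psi=np.degrees(np.arctan2(M[1,1],M[0,1]))
print('t',round(s['time'],2),'pos',p.round(1),'psi',psi.round(1),'down',M[:,0].round(3),'w',round(s['gripper_width']*85,1),'F',s['contact_force'].round(1),'j6',s['joint_pos'][5].round(2))
a=np.array(sys.argv[1:],float).reshape(-1,4)
for t in a:
    d=M.T@(t[:3]-p); turn=-((t[3]-psi+180)%360-180)
    print(t,'->',d.round(1),'turn',np.radians(turn).round(3))
E
python3 go.py 250 -400 200 -99.5  630 -303 120 -99.5 630 -303 30 -99.5
```

```text
t 0.1 pos [ 155.6 -604.7  230.2] psi -75.6 down [-0.     0.002 -1.   ] w 85.3 F [0.2 0.4 0.1] j6 -0.12
[ 250.  -400.   200.   -99.5] -> [  30.5 -174.7 -142.4] turn 0.418
[ 630.  -303.   120.   -99.5] -> [ 110.6 -173.8 -534.5] turn 0.418
[ 630.  -303.    30.   -99.5] -> [ 200.6 -173.6 -534.5] turn 0.418
```

Request:
play_rows --pt "0 -60 0 0 -0.2" --pt "0 -120 -20 0.15 -0.2" --pt "30 -175 -80 0.3 -0.2" --pt "30 -175 -142 0.418 -0.2" --pt "50 -175 -205 0.418 -0.2" --pt "60 -175 -267 0.418 -0.2" --pt "70 -175 -330 0.418 -0.2" --pt "80 -174 -392 0.418 -0.2"

```text
time: 1.1
tool_pos: [0.4712, -0.3435, 0.1543]
tool_rot: [0.059, -0.705, 0.059, 0.705]
contact_force: [0.5, -0.7, 1.2]
gripper_width: 0.599
```

```bash
python3 go.py 630 -303 120 -99.5 630 -303 30 -99.5 630 -303 2 -99.5
```

```text
t 1.1 pos [ 471.2 -343.5  154.3] psi -99.5 down [-0.  0. -1.] w 50.9 F [ 0.5 -0.7  1.2] j6 0.98
[ 630.  -303.   120.   -99.5] -> [  34.2  -66.2 -149.9] turn 0.0
[ 630.  -303.    30.   -99.5] -> [ 124.2  -66.2 -150. ] turn 0.0
[ 630.  -303.     2.   -99.5] -> [ 152.2  -66.2 -150. ] turn 0.0
```

Request:
play_rows --pt "34 -33 -50 0 -0.2" --pt "34 -62 -100 0 -0.2" --pt "34 -62 -135 0 -0.2" --pt "80 -62 -135 0 -0.2" --pt "80 -62 -135 0 -0.2"

```text
time: 1.72
tool_pos: [0.6098, -0.3034, 0.0694]
tool_rot: [0.06, -0.701, 0.057, 0.708]
contact_force: [-0.7, 0.2, -1.1]
gripper_width: 0.599
```

```bash
python3 go.py 630 -303 2 -99.5; python3 - <<'E'
from h import *
f=snap('top'); save('t1',cv2.resize(f['img'][140:250,400:500],None,fx=5,fy=5,interpolation=cv2.INTER_CUBIC))
E
```

```text
t 1.73 pos [ 609.8 -303.4   69.4] psi -99.5 down [-0.009  0.006 -1.   ] w 50.9 F [-0.7  0.2 -1.1] j6 1.17
[ 630.  -303.     2.   -99.5] -> [ 67.2  -3.5 -20.5] turn 0.0
```

View pics/t1.png

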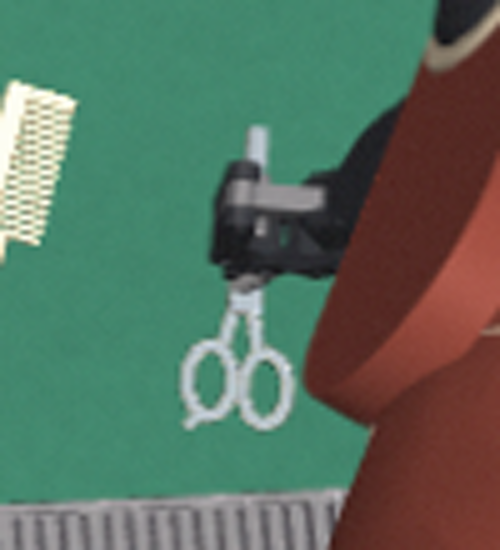

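Request:
play_rows --pt "0 0 0 0 -0.2" --pt "0 0 0 0 -0.2"

```text
time: 2.02
tool_pos: [0.6136, -0.3067, 0.0774]
tool_rot: [-0.058, 0.706, -0.059, -0.704]
contact_force: [0.2, 0.1, 0.4]
gripper_width: 0.602
```

```bash
python3 go.py 630 -303 2 -99.5
```

```text
t 2.02 pos [ 613.6 -306.7   77.4] psi -99.6 down [ 0.003 -0.002 -1.   ] w 51.2 F [0.2 0.1 0.4] j6 1.17
[ 630.  -303.     2.   -99.5] -> [ 75.5  -6.4 -15.3] turn -0.001
```

Request:
play_rows --pt "25 -6 -15 0 -0.2" --pt "50 -6 -15 0 -0.2" --pt "65 -6 -15 0 -0.2" --pt "71 -6 -15 0 -0.2" --pt "75 -6 -15 0 -0.2" --pt "75 -6 -15 0 1" --pt "75 -6 -15 0 1" --pt "75 -6 -15 0 1"

```text
time: 3.02
tool_pos: [0.6294, -0.3028, 0.0013]
tool_rot: [-0.058, 0.705, -0.059, -0.704]
contact_force: [-1.1, 0.6, 2.5]
gripper_width: 0.136
```

Request:
play_rows --pt "0 0 0 0 1" --pt "0 0 0 0 1" --pt "-10 0 0 0 1" --pt "-30 0 0 0 1" --pt "-60 0 0 0 1" --pt "-100 0 0 0 1" --pt "-120 0 0 0 1" --pt "-120 0 0 0 1"

```text
time: 4.03
tool_pos: [0.6299, -0.3031, 0.1229]
tool_rot: [-0.058, 0.706, -0.059, -0.703]
contact_force: [-0.3, -0.4, -1.1]
gripper_width: 0.139
```

```bash
python3 go.py 436 0 120 1; python3 - <<'E'
from h import *
f=snap('side'); save('s1',cv2.resize(f['img'][60:210,300:460],None,fx=4,fy=4,interpolation=cv2.INTER_CUBIC))
E
```

```text
t 4.03 pos [ 629.9 -303.1  122.9] psi -99.5 down [ 0.004 -0.002 -1.   ] w 11.8 F [-0.3 -0.4 -1.1] j6 1.18
[436.   0. 120.   1.] -> [   1.4 -266.8  241.4] turn -1.754
```

View pics/s1.png

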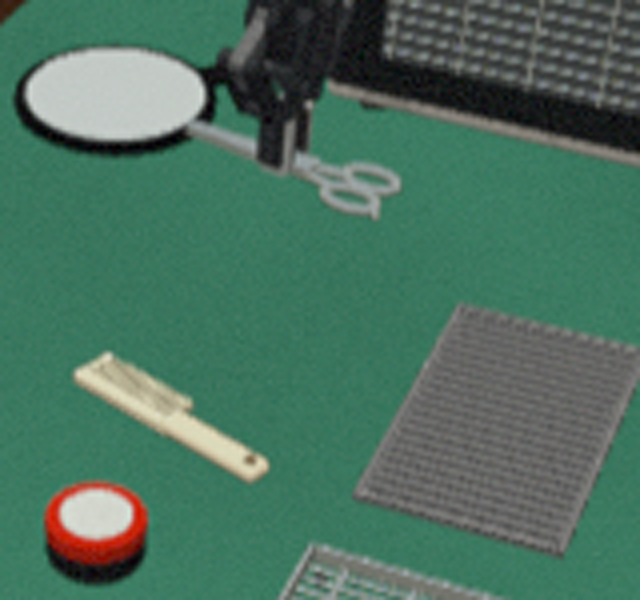

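Request:
play_rows --pt "1 -15 13 -0.1 1" --pt "1 -45 40 -0.27 1" --pt "1 -80 72 -0.45 1" --pt "1 -115 104 -0.63 1" --pt "1 -150 136 -0.81 1" --pt "1 -185 167 -0.99 1" --pt "1 -215 195 -1.17 1" --pt "1 -240 217 -1.35 1"

```text
time: 5.08
tool_pos: [0.4518, -0.0282, 0.1165]
tool_rot: [-0.395, -0.585, -0.398, 0.587]
contact_force: [0.2, 0.5, -0.8]
gripper_width: 0.141
```

Request:
play_rows --pt "0 0 0 -0.18 1" --pt "0 0 0 -0.35 1" --pt "0 0 0 -0.4 1" --pt "0 0 0 -0.4 1"

```text
time: 5.58
tool_pos: [0.453, -0.0294, 0.117]
tool_rot: [0.502, 0.496, 0.504, -0.498]
contact_force: [0.4, 1.1, -1.9]
gripper_width: 0.137
```

```bash
python3 go.py 436 0 60 1 436 0 7.5 1
```

```text
t 5.58 pos [453.  -29.4 117. ] psi 0.7 down [-0.004  0.001 -1.   ] w 11.7 F [ 0.4  1.1 -1.9] j6 -0.24
[436.   0.  60.   1.] -> [ 57.1 -16.4 -29.6] turn -0.005
[436.    0.    7.5   1. ] -> [109.6 -16.3 -29.5] turn -0.005
```

Request:
play_rows --pt "10 -10 -15 0 1" --pt "40 -16 -30 0 1" --pt "70 -16 -30 0 1" --pt "90 -16 -30 0 1" --pt "100 -16 -30 0 1" --pt "105 -16 -30 0 1" --pt "108 -16 -30 0 1" --pt "108 -16 -30 0 1"

```text
time: 6.58
tool_pos: [0.4384, -0.0001, 0.0115]
tool_rot: [0.503, 0.497, 0.503, -0.497]
contact_force: [0.3, 0.3, -1.6]
gripper_width: 0.134
```

```bash
python3 go.py 436 0 7.5 1
```

```text
t 6.58 pos [ 4.384e+02 -1.000e-01  1.150e+01] psi 0.7 down [ 0.001 -0.    -1.   ] w 11.4 F [ 0.3  0.3 -1.6] j6 -0.18
[436.    0.    7.5   1. ] -> [ 4.  -2.4 -0.1] turn -0.005
```

Request:
play_rows --pt "2 -2 0 0 1" --pt "3.5 -2 0 0 1" --pt "3.5 -2 0 0 1" --pt "3.5 -2 0 0 0.4" --pt "3.5 -2 0 0 0.4" --pt "-15 -2 0 0 0.4" --pt "-50 -2 0 0 0.4" --pt "-90 -2 0 0 0.4"

```text
time: 7.58
tool_pos: [0.4354, 0.0001, 0.1016]
tool_rot: [0.503, 0.496, 0.504, -0.497]
contact_force: [0.3, -0.3, 0.2]
gripper_width: 0.297
```

```bash
python3 go.py 452 -130 120 -50 630 -181 120 -107 630 -181 2 -107
```

```text
t 7.58 pos [4.354e+02 1.000e-01 1.016e+02] psi 0.7 down [-0.001  0.    -1.   ] w 25.2 F [ 0.3 -0.3  0.2] j6 -0.18
[ 452. -130.  120.  -50.] -> [-18.5  14.9 130.3] turn 0.886
[ 630. -181.  120. -107.] -> [-18.8 192.2 183.6] turn 1.88
[ 630. -181.    2. -107.] -> [ 99.2 192.4 183.6] turn 1.88
```

Request:
play_rows --pt "-15 20 20 0.15 0.1" --pt "-15 50 50 0.33 -0.05" --pt "-15 80 80 0.51 -0.05" --pt "-15 110 110 0.69 -0.05" --pt "-15 140 135 0.87 -0.05" --pt "-15 165 160 1.05 -0.05" --pt "-15 182 175 1.23 -0.05" --pt "-15 192 183 1.41 -0.05"

```text
time: 8.57
tool_pos: [0.6311, -0.1815, 0.1159]
tool_rot: [-0.059, -0.705, -0.059, 0.705]
contact_force: [0.1, -0.2, 0.2]
gripper_width: 0.524
```

Request:
play_rows --pt "0 0 0 0.18 -0.05" --pt "0 0 0 0.36 -0.05" --pt "10 0 0 0.47 -0.05" --pt "30 0 0 0.47 -0.05" --pt "50 0 0 0.47 -0.05" --pt "60 0 0 0.47 -0.05" --pt "60 0 0 0.47 -0.05" --pt "60 0 0 0.47 -0.05"

```text
time: 9.57
tool_pos: [0.6308, -0.1807, 0.0567]
tool_rot: [-0.104, 0.7, -0.104, -0.699]
contact_force: [-0.0, 0.2, -0.1]
gripper_width: 0.525
```

```bash
python3 go.py 630 -181 2 -107
```

```text
t 9.57 pos [ 630.8 -180.7   56.7] psi -107.0 down [ 0.001 -0.    -1.   ] w 44.6 F [-0.   0.2 -0.1] j6 1.47
[ 630. -181.    2. -107.] -> [54.7  0.5  0.8] turn 0.001
```

Request:
play_rows --pt "20 0 0 0 -0.05" --pt "40 0 0 0 -0.05" --pt "50 0 0 0 -0.05" --pt "54 0 0 0 -0.05" --pt "54 0 0 0 1" --pt "54 0 0 0 1" --pt "54 0 0 0 1" --pt "54 0 0 0 1"

```text
time: 10.58
tool_pos: [0.6308, -0.1807, 0.0028]
tool_rot: [-0.104, 0.7, -0.104, -0.699]
contact_force: [-0.4, 0.1, 1.4]
gripper_width: 0.188
```

Request:
play_rows --pt "0 0 0 0 1" --pt "-10 0 0 0 1" --pt "-30 0 0 0 1" --pt "-60 0 0 0 1" --pt "-100 0 0 0 1" --pt "-120 0 0 0 1" --pt "-120 0 0 0 1"

```text
time: 11.45
tool_pos: [0.6317, -0.181, 0.125]
tool_rot: [-0.104, 0.701, -0.105, -0.698]
contact_force: [-0.6, -0.1, 0.3]
gripper_width: 0.187
```

```bash
python3 go.py 430 -100 120 -50 430 100 120 0 452 258 120 1; python3 - <<'E'
from h import *
f=snap('top'); save('t2',cv2.resize(f['img'][130:310,250:490],None,fx=3,fy=3,interpolation=cv2.INTER_CUBIC))
E
```

```text
t 11.45 pos [ 631.7 -181.   125. ] psi -107.0 down [ 0.004 -0.002 -1.   ] w 15.9 F [-0.6 -0.1  0.3] j6 1.47
[ 430. -100.  120.  -50.] -> [  3.9 -18.6 216.6] turn -0.994
[430. 100. 120.   0.] -> [   3.5 -209.9  275. ] turn -1.867
[452. 258. 120.   1.] -> [   3.3 -367.5  300. ] turn -1.884
```

View pics/t2.png

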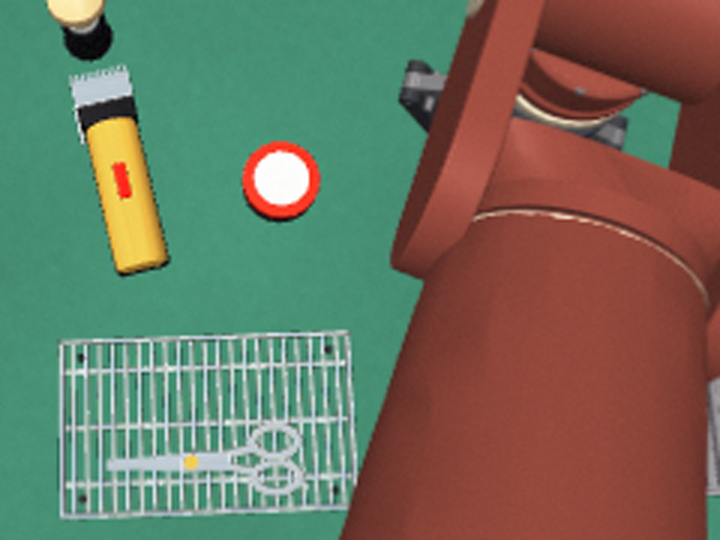

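Request:
play_rows --pt "0 -5 30 -0.1 1" --pt "0 -10 70 -0.25 1" --pt "0 -15 115 -0.42 1" --pt "0 -20 160 -0.6 1" --pt "0 -35 200 -0.78 1" --pt "0 -65 230 -0.96 1" --pt "0 -105 250 -1.14 1" --pt "0 -150 265 -1.32 1"

```text
time: 12.5
tool_pos: [0.4187, 0.0414, 0.1199]
tool_rot: [-0.347, -0.615, -0.348, 0.617]
contact_force: [0.4, -1.0, -0.1]
gripper_width: 0.188
```

Request:
play_rows --pt "0 -45 -15 -0.15 1" --pt "0 -80 -50 -0.3 1" --pt "0 -80 -90 -0.45 1" --pt "0 -80 -130 -0.56 1" --pt "0 -80 -165 -0.56 1" --pt "0 -80 -195 -0.56 1" --pt "0 -80 -195 -0.56 1" --pt "0 -80 -195 -0.56 1"

```text
time: 13.5
tool_pos: [0.4525, 0.2477, 0.1202]
tool_rot: [0.503, 0.496, 0.504, -0.498]
contact_force: [0.1, -0.1, -0.0]
gripper_width: 0.179
```

```bash
python3 go.py 452 258 60 1 452 258 7 1
```

```text
t 13.5 pos [452.5 247.7 120.2] psi 0.7 down [-0.003 -0.001 -1.   ] w 15.3 F [ 0.1 -0.1 -0. ] j6 0.34
[452. 258.  60.   1.] -> [ 60.2  -0.1 -10.4] turn -0.004
[452. 258.   7.   1.] -> [ 1.132e+02  1.000e-01 -1.040e+01] turn -0.004
```

Request:
play_rows --pt "20 0 -10 0 1" --pt "50 0 -10 0 1" --pt "80 0 -10 0 1" --pt "95 0 -10 0 1" --pt "105 0 -10 0 1" --pt "110 0 -10 0 1" --pt "111 0 -10 0 1" --pt "111 0 -10 0 1"

```text
time: 14.5
tool_pos: [0.4543, 0.2587, 0.0118]
tool_rot: [0.503, 0.497, 0.503, -0.496]
contact_force: [-0.3, -0.5, -0.7]
gripper_width: 0.184
```

```bash
python3 go.py 452 258 7 1
```

```text
t 14.5 pos [454.3 258.7  11.8] psi 0.7 down [ 0.001  0.    -1.   ] w 15.6 F [-0.3 -0.5 -0.7] j6 0.36
[452. 258.   7.   1.] -> [ 4.8 -2.3  0.7] turn -0.004
```

Request:
play_rows --pt "2 -2 0 0 1" --pt "4.5 -2 0 0 1" --pt "4.5 -2 0 0 1" --pt "4.5 -2 0 0 0.2" --pt "4.5 -2 0 0 0.2" --pt "-15 -2 0 0 0.2" --pt "-50 -2 0 0 0.2" --pt "-90 -2 0 0 0.2"

```text
time: 15.5
tool_pos: [0.4509, 0.2581, 0.1012]
tool_rot: [0.503, 0.496, 0.503, -0.497]
contact_force: [0.7, 0.7, 0.0]
gripper_width: 0.4
```

```bash
python3 go.py 626 171 100 -75.3 626 171 2 -75.3
```

```text
t 15.5 pos [450.9 258.1 101.2] psi 0.7 down [-0.002 -0.001 -1.   ] w 34.0 F [0.7 0.7 0. ] j6 0.36
[626.  171.  100.  -75.3] -> [  1.  173.9  89.4] turn 1.327
[626.  171.    2.  -75.3] -> [ 99.  174.1  89.3] turn 1.327
```

Razor next.

Request:
play_rows --pt "0 20 10 0.15 0.0" --pt "0 50 25 0.33 0.0" --pt "0 80 40 0.5 0.0" --pt "0 110 57 0.67 0.0" --pt "0 140 72 0.85 0.0" --pt "0 165 85 1.02 0.0" --pt "0 174 89 1.2 0.0" --pt "0 174 89 1.327 0.0"

```text
time: 16.5
tool_pos: [0.6275, 0.1711, 0.1007]
tool_rot: [-0.089, -0.701, -0.089, 0.702]
contact_force: [-0.3, 1.0, -0.5]
gripper_width: 0.502
```

Request:
play_rows --pt "0 0 0 0 0.0" --pt "15 0 0 0 0.0" --pt "35 0 0 0 0.0" --pt "50 0 0 0 0.0" --pt "50 0 0 0 0.0" --pt "50 0 0 0 0.0"

```text
time: 17.25
tool_pos: [0.627, 0.1718, 0.0511]
tool_rot: [0.091, 0.701, 0.091, -0.701]
contact_force: [0.1, 0.9, 0.4]
gripper_width: 0.501
```

```bash
python3 go.py 626 171 2.5 -75.3
```

```text
t 17.25 pos [627.  171.8  51.1] psi -75.3 down [ 0.  0. -1.] w 42.6 F [0.1 0.9 0.4] j6 1.47
[626.  171.    2.5 -75.3] -> [48.6  0.5  1.1] turn 0.0
```

Request:
play_rows --pt "18 0 1 0 0.0" --pt "36 0 1 0 0.0" --pt "45 0 1 0 0.0" --pt "48 0 1 0 0.0" --pt "48 0 1 0 1" --pt "48 0 1 0 1" --pt "48 0 1 0 1" --pt "48 0 1 0 1"

```text
time: 18.25
tool_pos: [0.6264, 0.1716, 0.0038]
tool_rot: [0.091, 0.702, 0.091, -0.701]
contact_force: [-0.8, -0.5, 1.9]
gripper_width: 0.164
```

Request:
play_rows --pt "0 0 0 0 1" --pt "-10 0 0 0 1" --pt "-30 0 0 0 1" --pt "-60 0 0 0 1" --pt "-90 0 0 0 1" --pt "-105 0 0 0 1" --pt "-105 0 0 0 1"

```text
time: 19.12
tool_pos: [0.6269, 0.1716, 0.1102]
tool_rot: [0.091, 0.703, 0.091, -0.7]
contact_force: [0.1, -0.4, -1.5]
gripper_width: 0.162
```

```bash
python3 go.py 490 8 100 1; python3 - <<'E'
from h import *
f=snap('side'); save('s2',cv2.resize(f['img'][180:400,150:450],None,fx=2.5,fy=2.5,interpolation=cv2.INTER_CUBIC))
E
```

```text
t 19.12 pos [626.9 171.6 110.2] psi -75.3 down [ 0.003  0.001 -1.   ] w 13.7 F [ 0.1 -0.4 -1.5] j6 1.47
[490.   8. 100.   1.] -> [  9.6 123.5 174. ] turn -1.331
```

View pics/s2.png

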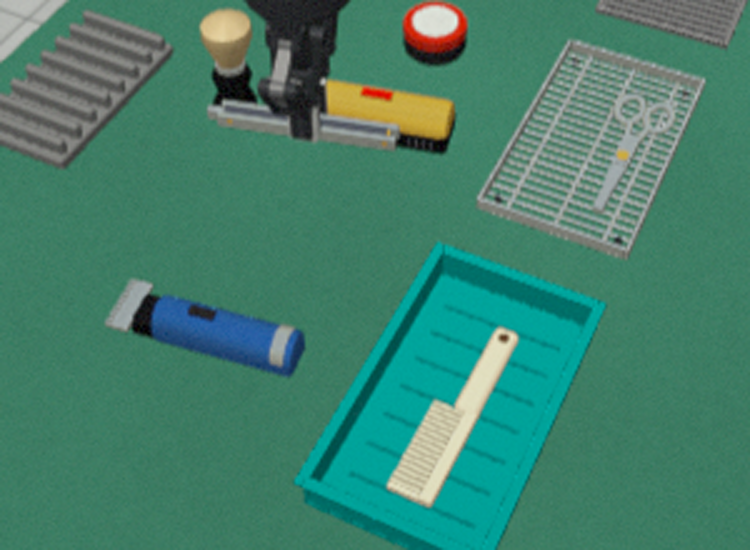

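Request:
play_rows --pt "0 10 15 -0.12 1" --pt "0 30 42 -0.3 1" --pt "0 52 72 -0.48 1" --pt "0 74 103 -0.66 1" --pt "0 95 133 -0.84 1" --pt "0 112 158 -1.02 1" --pt "0 123 174 -1.2 1" --pt "0 123 174 -1.33 1"

```text
time: 20.18
tool_pos: [0.4866, 0.0076, 0.106]
tool_rot: [0.504, 0.494, 0.506, -0.496]
contact_force: [0.4, 1.2, 0.0]
gripper_width: 0.16
```

Request:
play_rows --pt "0 0 0 0 1" --pt "20 0 0 0 1" --pt "50 0 0 0 1" --pt "70 0 0 0 1" --pt "70 0 0 0 1" --pt "70 0 0 0 1"

```text
time: 20.92
tool_pos: [0.4891, 0.0084, 0.0385]
tool_rot: [0.504, 0.496, 0.504, -0.496]
contact_force: [0.3, 0.4, -0.2]
gripper_width: 0.164
```

```bash
python3 go.py 490 8 9.6 1
```

```text
t 20.93 pos [489.1   8.4  38.5] psi 0.9 down [ 0. -0. -1.] w 13.9 F [ 0.3  0.4 -0.2] j6 -0.15
[490.    8.    9.6   1. ] -> [28.9  0.9  0.4] turn -0.002
```

Request:
play_rows --pt "14 1 0 0 1" --pt "23 1 0 0 1" --pt "27 1 0 0 1" --pt "28.5 1 0 0 1" --pt "28.5 1 0 0 1" --pt "28.5 1 0 0 0.4" --pt "28.5 1 0 0 0.4" --pt "20 1 0 0 0.4"

```text
time: 21.92
tool_pos: [0.4891, 0.0084, 0.0177]
tool_rot: [0.504, 0.496, 0.504, -0.496]
contact_force: [-0.7, -0.4, 0.3]
gripper_width: 0.299
```

Request:
play_rows --pt "-20 0 0 0 0.4" --pt "-60 0 0 0 0.4" --pt "-85 0 0 0 0.4" --pt "-85 0 0 0 0.4"

```text
time: 22.42
tool_pos: [0.4919, 0.008, 0.1062]
tool_rot: [0.506, 0.497, 0.502, -0.495]
contact_force: [0.2, -0.6, -0.2]
gripper_width: 0.3
```

```bash
python3 go.py 646 55 105 -78.2 646 55 10 -78.2
```

```text
t 22.43 pos [491.9   8.  106.2] psi 0.9 down [ 0.006 -0.001 -1.   ] w 25.5 F [ 0.2 -0.6 -0.2] j6 -0.15
[646.   55.  105.  -78.2] -> [  2.1 154.8 -44.5] turn 1.381
[646.   55.   10.  -78.2] -> [ 97.1 154.2 -44.6] turn 1.381
```

Request:
play_rows --pt "0 15 -4 0.12 0.0" --pt "0 40 -11 0.3 -0.5" --pt "0 70 -20 0.48 -0.75" --pt "0 100 -29 0.66 -0.75" --pt "0 125 -36 0.84 -0.75" --pt "0 145 -42 1.02 -0.75" --pt "0 154 -44.5 1.2 -0.75" --pt "0 154 -44.5 1.38 -0.75"

```text
time: 23.42
tool_pos: [0.6426, 0.0555, 0.1009]
tool_rot: [-0.071, -0.703, -0.071, 0.704]
contact_force: [-0.4, -0.4, -0.3]
gripper_width: 0.878
```

Request:
play_rows --pt "0 0 0 0 -0.75" --pt "15 0 0 0 -0.75" --pt "35 0 0 0 -0.75" --pt "35 0 0 0 -0.75" --pt "35 0 0 0 -0.75"

```text
time: 24.05
tool_pos: [0.6428, 0.0553, 0.0675]
tool_rot: [-0.073, -0.703, -0.073, 0.704]
contact_force: [-0.6, -0.7, -0.1]
gripper_width: 0.873
```

```bash
python3 go.py 646 55 10 -78.2
```

```text
t 24.05 pos [642.8  55.3  67.5] psi -78.1 down [-0.001  0.    -1.   ] w 74.2 F [-0.6 -0.7 -0.1] j6 1.33
[646.   55.   10.  -78.2] -> [57.5  0.9 -3.1] turn 0.001
```

Request:
play_rows --pt "18 1 -3 0 -0.75" --pt "38 1 -3 0 -0.75" --pt "53 1 -3 0 -0.75" --pt "61 1 -3 0 -0.75" --pt "61 1 -3 0 -0.75" --pt "61 1 -3 0 1" --pt "61 1 -3 0 1" --pt "61 1 -3 0 1"

```text
time: 25.05
tool_pos: [0.6472, 0.0549, 0.0084]
tool_rot: [0.073, 0.704, 0.073, -0.702]
contact_force: [0.4, -0.1, 2.9]
gripper_width: 0.445
```

Request:
play_rows --pt "0 0 0 0 1" --pt "0 0 0 0 1" --pt "-10 0 0 0 1" --pt "-25 0 0 0 1" --pt "-50 0 0 0 1" --pt "-80 0 0 0 1" --pt "-100 0 0 0 1" --pt "-100 0 0 0 1"

```text
time: 26.05
tool_pos: [0.6476, 0.0549, 0.1096]
tool_rot: [0.073, 0.705, 0.073, -0.702]
contact_force: [0.4, -0.8, -3.5]
gripper_width: 0.454
```

```bash
python3 go.py 480 -100 110 -40 434 -279 105 1; python3 - <<'E'
from h import *
f=snap('side'); save('s3',cv2.resize(f['img'][100:320,170:470],None,fx=2.5,fy=2.5,interpolation=cv2.INTER_CUBIC))
E
```

```text
t 26.05 pos [647.6  54.9 109.6] psi -78.1 down [ 0.004 -0.    -1.   ] w 38.6 F [ 0.4 -0.8 -3.5] j6 1.33
[ 480. -100.  110.  -40.] -> [ -1.1 117.2 195.8] turn -0.666
[ 434. -279.  105.    1.] -> [  3.7 282.9 277.6] turn -1.381
```

View pics/s3.png

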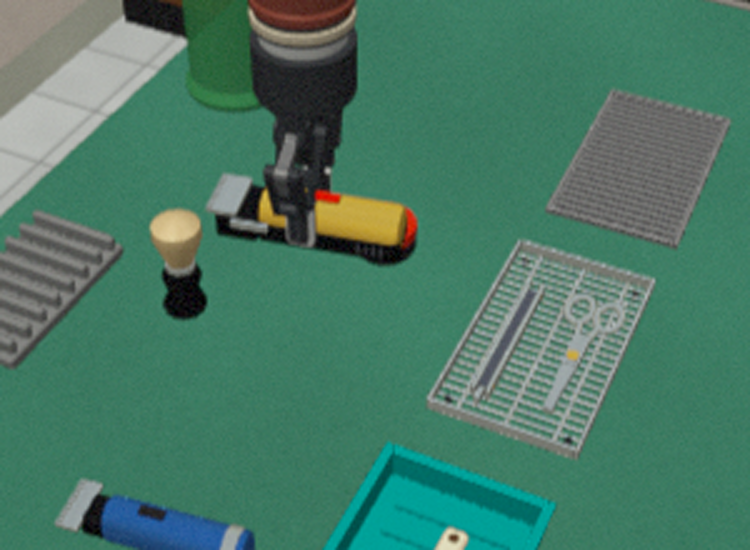

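Request:
play_rows --pt "0 10 15 -0.1 1" --pt "0 28 42 -0.26 1" --pt "0 55 80 -0.43 1" --pt "0 85 120 -0.6 1" --pt "0 115 160 -0.77 1" --pt "0 150 195 -0.94 1" --pt "0 190 225 -1.1 1" --pt "0 230 250 -1.26 1"

```text
time: 27.1
tool_pos: [0.4466, -0.2219, 0.1052]
tool_rot: [-0.474, -0.524, -0.476, 0.524]
contact_force: [0.8, 0.5, -2.8]
gripper_width: 0.449
```

```bash
python3 go.py 434 -279 105 1
```

```text
t 27.1 pos [ 446.6 -221.9  105.2] psi -5.7 down [-0.002  0.002 -1.   ] w 38.2 F [ 0.8  0.5 -2.8] j6 -0.51
[ 434. -279.  105.    1.] -> [ 0.1 -6.9 58. ] turn -0.116
```

Request:
play_rows --pt "0 -3 30 -0.07 1" --pt "0 -7 56 -0.116 1" --pt "0 -7 56 -0.116 1" --pt "20 -7 56 -0.116 1" --pt "50 -7 56 -0.116 1" --pt "70 -7 56 -0.116 1" --pt "70 -7 56 -0.116 1" --pt "70 -7 56 -0.116 1"

```text
time: 28.1
tool_pos: [0.4362, -0.2761, 0.0374]
tool_rot: [0.503, 0.497, 0.503, -0.497]
contact_force: [0.7, -0.7, -2.6]
gripper_width: 0.451
```

```bash
python3 go.py 434 -279 12.4 1
```

```text
t 28.1 pos [ 436.2 -276.1   37.4] psi 0.7 down [ 0.  0. -1.] w 38.3 F [ 0.7 -0.7 -2.6] j6 -0.72
[ 434.  -279.    12.4    1. ] -> [25.  -2.3  2.8] turn -0.005
```

Request:
play_rows --pt "12 -2 3 0 1" --pt "20 -2 3 0 1" --pt "23 -2 3 0 1" --pt "24.5 -2 3 0 1" --pt "24.5 -2 3 0 1"

```text
time: 28.72
tool_pos: [0.4342, -0.2797, 0.0127]
tool_rot: [0.503, 0.497, 0.503, -0.497]
contact_force: [1.3, 0.2, -2.1]
gripper_width: 0.449
```

```bash
python3 go.py 434 -279 12.4 1
```

```text
t 28.73 pos [ 434.2 -279.7   12.7] psi 0.7 down [ 0. -0. -1.] w 38.2 F [ 1.3  0.2 -2.1] j6 -0.73
[ 434.  -279.    12.4    1. ] -> [ 0.3 -0.2 -0.7] turn -0.005
```

Request:
play_rows --pt "0.7 0 0 0 1" --pt "1.4 0 0 0 1" --pt "1.4 0 0 0 1"

```text
time: 29.1
tool_pos: [0.4343, -0.2798, 0.0124]
tool_rot: [0.503, 0.497, 0.503, -0.497]
contact_force: [-3.1, 2.7, 5.7]
gripper_width: 0.442
```

Contact (5.7 N). Release and back off.

Request:
play_rows --pt "0 0 0 0 1" --pt "0 0 0 0 -0.12" --pt "0 0 0 0 -0.12" --pt "0 0 0 0 -0.12" --pt "-10 0 0 0 -0.12" --pt "-35 0 0 0 -0.12" --pt "-70 0 0 0 -0.12" --pt "-100 0 0 0 -0.12"

```text
time: 30.1
tool_pos: [0.4343, -0.2798, 0.1132]
tool_rot: [0.504, 0.497, 0.502, -0.497]
contact_force: [0.7, 0.1, -0.7]
gripper_width: 0.558
```

```bash
python3 go.py 430 0 120 -30 500 180 120 -60 645 295 105 -82.3
```

```text
t 30.1 pos [ 434.3 -279.8  113.2] psi 0.7 down [ 0.001 -0.001 -1.   ] w 47.4 F [ 0.7  0.1 -0.7] j6 -0.73
[430.   0. 120. -30.] -> [  -7.1   -0.9 -279.8] turn 0.536
[500. 180. 120. -60.] -> [  -7.2   71.2 -458.9] turn 1.059
[645.  295.  105.  -82.3] -> [   7.9  217.6 -572.2] turn 1.448
```

Request:
play_rows --pt "-5 0 -20 0 -0.5" --pt "-5 0 -60 0.05 -0.5" --pt "-5 0 -110 0.15 -0.5" --pt "-5 0 -160 0.27 -0.5" --pt "-5 0 -210 0.4 -0.5" --pt "-5 5 -260 0.53 -0.5" --pt "-5 20 -310 0.66 -0.5" --pt "-5 35 -355 0.78 -0.5"

```text
time: 31.1
tool_pos: [0.4632, 0.0786, 0.1149]
tool_rot: [-0.275, -0.651, -0.276, 0.652]
contact_force: [0.6, -0.7, -0.7]
gripper_width: 0.751
```

```bash
python3 go.py 645 295 105 -82.3
```

```text
t 31.1 pos [463.2  78.6 114.9] psi -44.2 down [-0.002  0.    -1.   ] w 63.8 F [ 0.6 -0.7 -0.7] j6 0.78
[645.  295.  105.  -82.3] -> [   9.7  -20.4 -281.9] turn 0.666
```

Request:
play_rows --pt "0 -3 -40 0.12 -0.5" --pt "0 -6 -85 0.25 -0.5" --pt "0 -10 -135 0.38 -0.5" --pt "5 -14 -185 0.5 -0.5" --pt "5 -18 -230 0.6 -0.5" --pt "5 -20 -265 0.666 -0.5" --pt "5 -20 -280 0.666 -0.5" --pt "5 -20 -280 0.666 -0.5"

```text
time: 32.1
tool_pos: [0.6439, 0.2916, 0.1101]
tool_rot: [-0.049, -0.705, -0.049, 0.706]
contact_force: [0.0, -1.1, -0.1]
gripper_width: 0.752
```

Request:
play_rows --pt "0 0 0 0 -0.5" --pt "15 0 0 0 -0.5" --pt "40 0 0 0 -0.5" --pt "50 0 0 0 -0.5" --pt "50 0 0 0 -0.5" --pt "50 0 0 0 -0.5"

```text
time: 32.85
tool_pos: [0.6454, 0.2912, 0.0621]
tool_rot: [0.048, 0.706, 0.048, -0.705]
contact_force: [0.5, 0.1, -0.6]
gripper_width: 0.749
```

```bash
python3 go.py 645 295 5 -82.3
```

```text
t 32.85 pos [645.4 291.2  62.1] psi -82.2 down [ 0.001  0.    -1.   ] w 63.7 F [ 0.5  0.1 -0.6] j6 1.75
[645.  295.    5.  -82.3] -> [57.1 -3.8 -0. ] turn 0.002
```

Request:
play_rows --pt "18 -4 0 0 -0.5" --pt "38 -4 0 0 -0.5" --pt "51 -4 0 0 -0.5" --pt "56 -4 0 0 -0.5" --pt "56 -4 0 0 -0.5" --pt "56 -4 0 0 1" --pt "56 -4 0 0 1" --pt "56 -4 0 0 1"

```text
time: 33.85
tool_pos: [0.6452, 0.2955, 0.0066]
tool_rot: [0.048, 0.706, 0.049, -0.705]
contact_force: [-0.3, 0.5, 3.6]
gripper_width: 0.335
```

Request:
play_rows --pt "0 0 0 0 1" --pt "0 0 0 0 1" --pt "-10 0 0 0 1" --pt "-25 0 0 0 1" --pt "-50 0 0 0 1" --pt "-80 0 0 0 1" --pt "-100 0 0 0 1" --pt "-100 0 0 0 1"

```text
time: 34.85
tool_pos: [0.6461, 0.2958, 0.1089]
tool_rot: [0.048, 0.707, 0.049, -0.703]
contact_force: [0.4, -0.0, -2.9]
gripper_width: 0.333
```

```bash
python3 go.py 470 150 110 -60 450 -100 110 -20 496 -280 105 1; python3 - <<'E'
from h import *
f=snap('side'); save('s4',cv2.resize(f['img'][100:400,100:480],None,fx=1.9,fy=1.9,interpolation=cv2.INTER_CUBIC))
E
```

```text
t 34.85 pos [646.1 295.8 108.9] psi -82.2 down [ 0.005  0.002 -1.   ] w 28.3 F [ 0.4 -0.  -2.9] j6 1.76
[470. 150. 110. -60.] -> [ -2.3 120.4 194.3] turn -0.387
[ 450. -100.  110.  -20.] -> [ -2.9 365.3 248.2] turn -1.085
[ 496. -280.  105.    1.] -> [  2.  549.9 227.2] turn -1.451
```

View pics/s4.png

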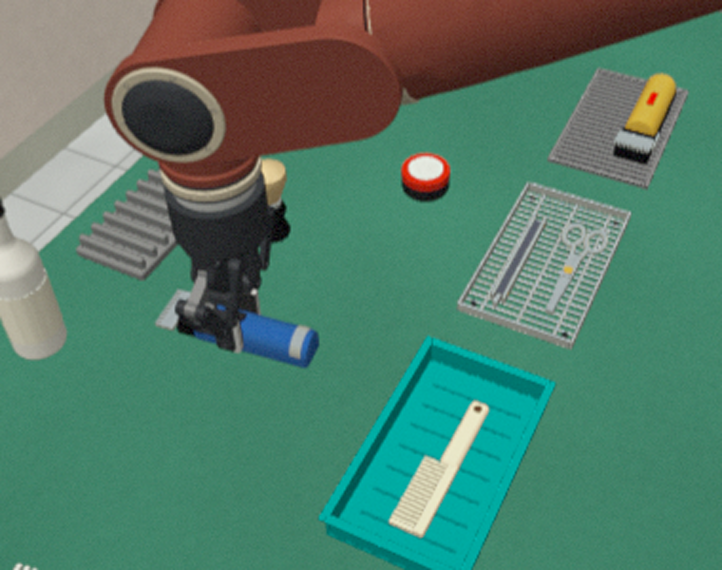

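Request:
play_rows --pt "0 10 15 -0.05 1" --pt "0 30 50 -0.12 1" --pt "0 60 90 -0.2 1" --pt "0 90 130 -0.29 1" --pt "0 120 165 -0.38 1" --pt "0 155 195 -0.48 1" --pt "0 195 215 -0.6 1" --pt "0 240 230 -0.73 1"

```text
time: 35.9
tool_pos: [0.4471, 0.0252, 0.1035]
tool_rot: [-0.298, -0.64, -0.299, 0.642]
contact_force: [0.2, 0.2, -2.0]
gripper_width: 0.331
```

```bash
python3 go.py 450 -100 110 -20 496 -280 105 1
```

```text
t 35.9 pos [447.1  25.2 103.5] psi -40.0 down [-0.003  0.    -1.   ] w 28.1 F [ 0.2  0.2 -2. ] j6 0.59
[ 450. -100.  110.  -20.] -> [-6.6 82.7 94. ] turn -0.35
[ 496. -280.  105.    1.] -> [ -1.8 233.8 202.2] turn -0.716
```

Request:
play_rows --pt "0 30 33 -0.1 1" --pt "0 60 68 -0.22 1" --pt "0 100 105 -0.35 1" --pt "0 140 140 -0.48 1" --pt "0 180 168 -0.6 1" --pt "0 210 187 -0.7 1" --pt "0 228 198 -0.716 1" --pt "0 228 198 -0.716 1"

```text
time: 36.9
tool_pos: [0.494, -0.273, 0.1036]
tool_rot: [0.501, 0.497, 0.504, -0.498]
contact_force: [0.0, 0.9, -1.4]
gripper_width: 0.328
```

Request:
play_rows --pt "0 0 0 0 1" --pt "20 0 0 0 1" --pt "40 0 0 0 1" --pt "50 0 0 0 1" --pt "50 0 0 0 1"

```text
time: 37.52
tool_pos: [0.4938, -0.2716, 0.0533]
tool_rot: [0.502, 0.497, 0.504, -0.497]
contact_force: [-0.1, -0.1, -1.9]
gripper_width: 0.332
```

```bash
python3 go.py 496 -280 10.6 1;python3 - <<'E'
from h import *
f=snap('top'); save('t3',cv2.resize(f['img'][210:310,250:510],None,fx=3,fy=3,interpolation=cv2.INTER_CUBIC))
E
```

```text
t 37.52 pos [ 493.8 -271.6   53.3] psi 0.7 down [-0.003  0.002 -1.   ] w 28.3 F [-0.1 -0.1 -1.9] j6 -0.65
[ 496.  -280.    10.6    1. ] -> [42.7  2.2  8.5] turn -0.005
```

View pics/t3.png

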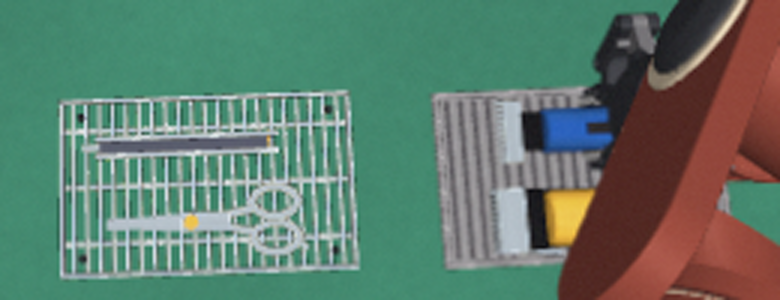

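Request:
play_rows --pt "15 2 8 0 1" --pt "28 2 8 0 1" --pt "36 2 8 0 1" --pt "40 2 8 0 1" --pt "41.5 2 8 0 1" --pt "41.5 2 8 0 1"

```text
time: 38.33
tool_pos: [0.4971, -0.2805, 0.0139]
tool_rot: [0.503, 0.497, 0.503, -0.497]
contact_force: [0.0, 0.7, -1.2]
gripper_width: 0.333
```

Request:
play_rows --pt "0.7 0 0 0 1" --pt "1.5 0 0 0 1" --pt "1.5 0 0 0 1"

```text
time: 38.7
tool_pos: [0.4969, -0.2805, 0.0122]
tool_rot: [0.503, 0.497, 0.503, -0.497]
contact_force: [0.8, -0.6, -1.0]
gripper_width: 0.328
```

Request:
play_rows --pt "0.7 0 0 0 1" --pt "1.5 0 0 0 1" --pt "1.5 0 0 0 1"

```text
time: 39.08
tool_pos: [0.4969, -0.2804, 0.0106]
tool_rot: [0.503, 0.497, 0.503, -0.497]
contact_force: [-0.1, -0.9, -1.1]
gripper_width: 0.329
```

Request:
play_rows --pt "0.5 0 0 0 1" --pt "0.8 0 0 0 1" --pt "0.8 0 0 0 1"

```text
time: 39.45
tool_pos: [0.4969, -0.2805, 0.0105]
tool_rot: [0.503, 0.497, 0.503, -0.497]
contact_force: [-2.1, 2.2, 6.1]
gripper_width: 0.332
```

Request:
play_rows --pt "0 0 0 0 1" --pt "0 0 0 0 0.15" --pt "0 0 0 0 0.15" --pt "0 0 0 0 0.15" --pt "-10 0 0 0 0.15" --pt "-35 0 0 0 0.15" --pt "-80 0 0 0 0.15" --pt "-130 0 0 0 0.15"

```text
time: 40.45
tool_pos: [0.4965, -0.2802, 0.1411]
tool_rot: [0.503, 0.497, 0.503, -0.497]
contact_force: [0.6, -0.3, -0.2]
gripper_width: 0.424
```

Request:
play_rows --pt "-20 0 -40 0 0.15" --pt "-50 0 -100 0 0.15" --pt "-50 -20 -160 0 0.15" --pt "-50 -60 -210 0 0.15" --pt "-50 -80 -250 0 0.15" --pt "-50 -80 -280 0 0.15" --pt "-50 -80 -280 0 0.15" --pt "-50 -80 -280 0 0.15"

```text
time: 41.45
tool_pos: [0.4138, -0.0019, 0.1904]
tool_rot: [0.503, 0.497, 0.503, -0.497]
contact_force: [0.5, -0.3, 0.5]
gripper_width: 0.426
```

```bash
python3 go.py; python3 - <<'E'
from h import *
f=snap('top'); W=cloud(f); save('t4',cv2.resize(f['img'][110:315,125:505],None,fx=2.1,fy=2.1,interpolation=cv2.INTER_CUBIC))
g=f['img'].astype(int)
for n,(a,b,c,d) in dict(tin=(325,172,362,208),brush=(262,115,290,151)).items():
    P=W[b:d,a:c].reshape(-1,3);P=P[P[:,2]>.02];print(n,np.nanmin(P,0).round(3),np.nanmax(P,0).round(3))
g0=dict(np.load('last_top.npz'))
f=snap('side'); save('s5',cv2.resize(f['img'][100:400,170:480],None,fx=1.9,fy=1.9,interpolation=cv2.INTER_CUBIC))
E
```

```text
t 41.45 pos [413.8  -1.9 190.4] psi 0.7 down [ 0.001 -0.001 -1.   ] w 36.2 F [ 0.5 -0.3  0.5] j6 -0.2
tin [ 0.609 -0.09   0.021] [ 0.665 -0.035  0.033]
brush [0.736 0.063 0.02 ] [0.777 0.103 0.101]
```

View pics/t4.png

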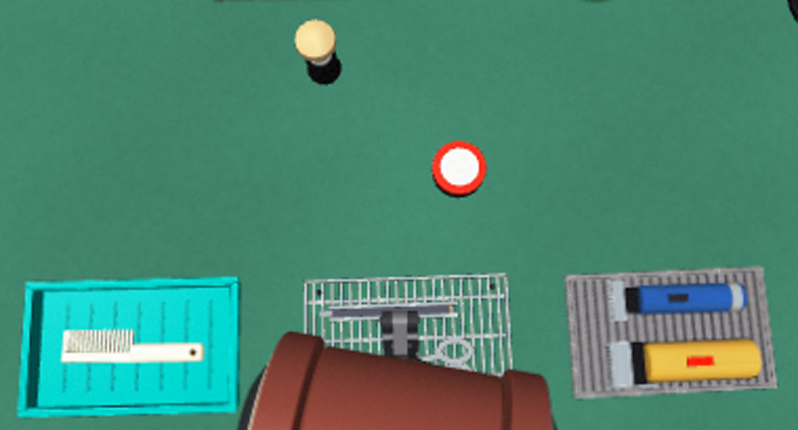

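View pics/s5.png

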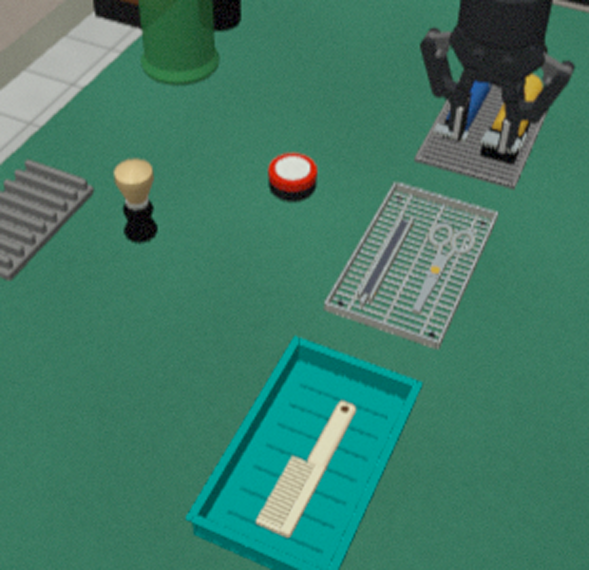

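```bash
python3 - <<'E'
from h import *
f=dict(np.load('last_top.npz')); W=cloud(f); P=W[230:310,385:505].reshape(-1,3)
for n,m in dict(clip=(P[:,2]>.015)&(P[:,0]<.463),trim=(P[:,2]>.015)&(P[:,0]>.467)).items():
    print(n,P[m].min(0).round(3),P[m].max(0).round(3),cv2.minAreaRect((P[m][:,:2]*1000).astype(np.float32)))
print(manip.job_done())
E
```

```text
clip [ 0.411 -0.353  0.015] [ 0.456 -0.06   0.505] ((432.0683898925781, -206.47532653808594), (43.83326721191406, 293.21502685546875), 1.2623454332351685)
trim [ 0.477 -0.35   0.016] [ 0.517 -0.211  0.039] ((497.03900146484375, -280.284423828125), (40.48661422729492, 138.83856201171875), 0.17264270782470703)
the job is handed in; nothing more can be done
None
```

All five tools are in their places and the job is handed in, at about 41.5 s of the 120 s allowed. The clipper and trimmer lie side by side on the mat, the scissors and razor in the wire tray, and the comb in the turquoise tray.

**Last checks, from the top and side pictures:**
- **Trays and mat:** every tool looks flat, the right way up, lengthwise and wholly inside, with nothing overlapping.
- **Trimmer:** it measures at (0.497, −0.280), with the mat centre at (0.465, −0.279), and is under 2° off the mat's long side. That is 32 mm across and 1 mm along, inside the limits of 46 and 36.
- **Clipper:** across the mat it spans x 0.411 to 0.456, about 33 mm off centre and inside the rim.
- **Tin and brush:** the brush measures the same as at the start and the tin looks unmoved.
- **Robot:** it was clear of everything, about 19 cm up.

**What did not check out cleanly:** the last clipper measurement along its length was spoiled because the arm was in that part of the picture (it gave −0.060 at one end and a height of 0.505). For the lengthwise position I relied on the pictures and the release pose, y = −0.280. The tilt and exact floor height of the placed tools were judged by eye and from the release heights and contact forces, not measured.

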